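Clamp a lug fitting in the thickness gauge with the inner knob only

ROBOT

A 6-joint arm with a two-finger parallel gripper is mounted at the origin on the work surface. World frame = base frame: x ahead of the robot, y to its left, z up, the work surface at z = 0. Lengths are in m, angles in rad, forces in N, time in s.
With the tool pointing down it reaches from about 0.3 to 0.875 m from the base axis. Payload 6.4 kg.
Tool frame: the origin (TCP) lies at the very end of the fingers, on their centre line; the grasp point (between the pads) lies grasp_offset behind it (grasp_offset is the distance from the TCP to the grasp point, in m); z points along the fingers, y is the direction in which the jaws open and shut (so a half turn about z gives the same grasp; the last joint's range is limited). The gripper opens to 85 mm and grips with 20 to 120 N. Pads are 22 mm wide; open, the fingers measure 114 mm over their backs; the gripper's body (76 mm by 85 mm) begins 54 mm behind the grasp point. The pads swing forward as they close: fully open they stand 13 mm farther back than shut.
Start: joints at [-1.379, 0.181, 1.607, -0, 1.354, -0.206], TCP at [0.223, -0.53, 0.231] pointing down, gripper open.
Joint ranges: [-2.99, 2.99], [-0.89, 2.07], [0.3, 2.58], [-1.14, 4.28], [0, 2.63], [-3.12, 3.12]. Speed limits (rad/s): [2.57, 2.57, 3.01, 3.14, 3.14, 3.14].

INTERFACE

Orientations are given as a unit quaternion [w, x, y, z].
In Python, from plant import * gives the robot as it stands.
- The arm moves only by the shell command python3 -m handwheel 'ROWS' [FORCE]. ROWS is JSON, a list of rows, each a list of 3 entries, a list of its own where there are three numbers: the shift along the tool's x, y, z in mm, then the turn about the tool's z in degrees, then the finger opening in mm, from 0 to 85.4. In form: [[[tx, ty, tz], roll, hand], ...]. A call has 1 to 10 rows; each row is the pose to reach, as a shift and turn from the pose commanded when the call began, along the tool's axes at that moment; what a row does not reach only later rows make up. A row lasts 1/10 s, in which the tool goes at most 50 mm and 8.59 degrees, less where a joint would pass 70% of its speed; a pose out of reach is approached as far as the arm can. A call with a gripper value outside its range is refused whole. The fingers move at their own pace and stop on an object; FORCE is the grip in N (left out, the last holds). Time passes only in rows, so rows that repeat a pose let the fingers close. It gives the time, the measured TCP pose, the force and the opening at its end, in the units of the state.
- get_obs(): the state, without advancing time (a new reading comes with each control period).
- camera(name): name is "side" or "top"; returns a dict with "frame" (400x640x3 uint8, red, green, blue), "depth" (400x640 float32, m along the optical axis (not along the pixel's ray), 0 where there is no reading), "camera_matrix" (3x3 intrinsics, pixels), "distortion" ([k1, k2, p1, p2, k3] as OpenCV has them; the pictures are not rectified), "rvec" (rotation vector, rad) and "tvec" (3), from world to camera coordinates, as OpenCV has them. Camera axes: x right, y down, z forward; pixel columns grow to the right and rows downward; lengths in m; the calibration is good to about 2 mm. A picture is of the moment at which its call begins.
- sign_off(): hands the job in, once; it reports no verdict.
Trained networks look in a picture, given as the dict that the camera call returned (one of the last four; its "shot" number tells which), for a name from the list of things; names that differ only in an ending like _2 or _b are one class to them, and where a whole thing is asked for, a point or a joint stands for the part that bears it (a point fixed in the world has none). Each returns a list of dicts, best first, with "score" (0 to 1); they miss things now and then, are a little off and sometimes report something else, mostly with a low value. They report only what shows in the picture. A call takes as long as a camera call. They do not tell look-alikes from the thing itself.
- regions_of(picture, thing): "mask" (400x640 bool, what is visible of it) and "bbox" ([left, top, right, bottom] in pixels, round what is visible of it).
The state is a dict: "time": time; "joint_pos": joint angles; "qd": joint speeds; "joint_torque": joint torques, N m; "tcp_pos": TCP position; "ee_rot": TCP orientation; "contact_force": force on the tool from outside, world axes, zero at the start; "ft_torque": the same for the moment, N m; "finger_gap": opening from 0.0 (shut) to 1.0 (fully open).
Only numpy, scipy, OpenCV 4.12 (cv2) and the standard library are available. Lean on these libraries where they do the work, as an engineer would, in place of code of your own. Each camera call takes 0.05 s, during which the arm holds its last target. There are 200 camera calls.

TASK

Stand the loose aluminium lug fitting upright in the nest of the bench thickness gauge, between its spindle and its anvil. Then turn only the small inner knob clockwise until the spindle presses the fitting square against the anvil with a light gauging pressure of about 7 N (never more than 18 N), and let go so that it stays held. The wide outer ring under the knob carries the zero setting and must stay where it is; leave the other things on the bench alone.

Things in the scene. Friction and masses are not known exactly. Their poses are not given: they have to be found in the camera images.
- fitting: the loose aluminium lug fitting, about 120 g: a base block 30 (its x) x 40 (its y) x 24 mm high, with an upright lug on its middle, 14 (x) x 30 (y) mm, rising to 50 mm, cross-drilled with a dark 10 mm hole. Origin: centre of its underside. Same when turned half round. Grasp it by the lug, across its 14 mm (along its x).
- gauge: the fixed bench thickness gauge. Origin on the bench, z up; its y runs along the clamping axis, from the knob housing (y -120 to -30 mm, 90 mm wide, top 66 mm up) to the steel anvil (face at y = +50 to +60 mm). Base plate 110 (x) x 215 (y) mm, top 8 mm up. Concentric pair on the housing, vertical axis at x = 0, y = -75 mm: outer ring 66 to 78 mm up, inner knob 78 to 94 mm up.
- nest (a point): middle of the nest floor, 8 mm above the bench, for the centre of the fitting's underside, fitting's y along the gauge's y (axes as the gauge's). Two rails 6 mm high, 38 mm apart, run along its sides. The anvil (44 mm wide, top 40 mm up) is adjustable: 4 to 14 mm remain between it and the fitting, different each time and not measured; at least 8 mm to the spindle.
- spindle: the steel spindle that comes out of the housing along the gauge's +y: flat round foot, 20 mm across. Origin: centre of its front face, 21 mm above the bench. 18 mm of advance per rad of knob. It first pushes the fitting along the nest (1 to 2 N); against the anvil it pushes through a stiff spring (4 N per mm), so each further 0.1 rad adds about 7 N. How far it is out at the start varies.
- knob_top (a point): centre of the top of the small inner knob: black fluted cylinder, 28 mm diameter, 16 mm high, standing on the ring's face (16 mm below this point). x along its white line. Clockwise seen from above drives the spindle out, at most 1.9 rad from fully back. It turns against 0.25 N m of drag plus 0.018 N m per N at the spindle; the drag keeps it where it is left (up to 13 N at the spindle).
- ring_mark (a point): end of the long mark on the face of the wide outer ring, 34 mm from the common axis, 78 mm above the bench. The ring is aluminium, knurled, 77 mm diameter, 12 mm high, and turns very easily (0.03 N m), so fingertips rubbing on its face drag it along. It must not turn.
- bushing: a loose steel drill bushing, 36 mm diameter, 28 mm high, standing near the fitting. Origin: centre of its underside. Not needed.
- marker: a marker pen lying on the bench, 124 mm long, 14 mm thick, along its x. Origin: on the bench under its middle. Not needed.
- drill_head: a right-angle drill attachment lying on the bench, about 190 mm long along its x (x -128 to +60 mm), 52 mm high at its head. Origin: at its underside. Not needed.
- fastener_bin: a clear plastic bin with fasteners, 130 x 100 x 55 mm. Origin: centre of its underside. Not needed.
There are look-alikes about, which are no part of the job. Of the things that look like the gauge, the largest one is meant.

How it is judged:
On the way, in this order (a step that is already met when the one before it is completed fails the run):
1. the fitting stands upright in the nest, let go, not yet pressed by the spindle (z of fitting in the frame of gauge between 0.005 and 0.011 m and x of fitting in the frame of gauge between -0.006 and 0.006 m and y of fitting in the frame of gauge between 0.008 and 0.044 m and angle between fitting's own z axis and vertical below 0.06 rad and contact force between the fingers and fitting below 0.1 N and contact force between spindle and fitting below 1.5 N), for 0.2 s.
2. the spindle presses the fitting against the anvil with 4 to 12 N (z of fitting in the frame of gauge between 0.005 and 0.011 m and x of fitting in the frame of gauge between -0.006 and 0.006 m and y of fitting in the frame of gauge between 0.008 and 0.044 m and angle between fitting's own z axis and vertical below 0.06 rad and contact force between spindle and fitting between 4 and 12 N and contact force between fitting and gauge above 2.5 N), for 0.2 s.
At the end, for the whole second after the job is handed in: The fitting stands upright in the nest (tilt under 0.06 rad, within 6 mm of the nest's middle line), square (within 0.1 rad) at rest, pressed against the anvil by the spindle with 4 to 12 N after the robot has let go; the outer ring's mark is within 3 mm of where it was (all of step 2 and angle between the y axis of fitting and the y axis of gauge, either way round below 0.1 rad and linear speed of fitting below 0.01 m/s and distance of ring_mark from where it was at the start of the episode below 0.003 m); the robot touches nothing.
It fails at once if the outer ring is turned (its mark moves more than 3 mm, about 5 degrees) (distance of ring_mark from where it was at the start of the episode above 0.003 m).
It fails at once if the spindle presses the fitting with more than 18 N (contact force between spindle and fitting above 18 N).
It fails at once if the bushing, marker, drill head or bin is moved more than 20 mm (distance of any of bushing, marker, drill_head, fastener_bin from where it was at the start of the episode above 0.02 m).
It also fails if it takes over 67 s, if anything falls off the work surface, if the arm or the gripper's body presses on something with over 40 N, if the wrist force passes 120 N, or if a joint passes its speed limit or range.

## Working session

There is one attempt and no reset: what is moved stays moved. The work goes in short steps, Python scripts to look and compute and a shell command to move; the robot and the scene stay as the last step left them, time stands still between calls to the robot, and variables do not carry over. Pictures are saved under pics/ and viewed, about 8 in all and at most 12, crops included, and the job is handed in when it is done.

```bash
ls; mkdir -p pics
python3 - <<'E'
from plant import *
import cv2,numpy as np
o=get_obs();print({k:np.round(v,3) for k,v in o.items()})
try: print(grasp_offset)
except Exception as e: print(e)
for n in("top","side"):
    c=camera(n);np.savez(f"/tmp/{n}.npz",**{k:v for k,v in c.items()})
    cv2.imwrite(f"pics/{n}0.png",c["frame"][:,:,::-1])
    print(n,c["rvec"],c["tvec"],c["camera_matrix"].tolist(),c["distortion"])
    for t in("fitting","gauge","knob_top","ring_mark","spindle","bushing","marker","drill_head","fastener_bin"):
        print(t,[(round(r["score"],2),r["bbox"],int(r["mask"].sum())) for r in regions_of(c,t)])
E
```

```text
pics
{'time': np.float64(0.0), 'joint_pos': array([-1.379,  0.182,  1.608,  0.   ,  1.354, -0.206]), 'qd': array([ 0.   ,  0.   ,  0.001,  0.001, -0.002,  0.002]), 'joint_torque': array([-0.0000e+00, -4.4488e+01, -3.5134e+01, -0.0000e+00,  9.0000e-03,
        0.0000e+00]), 'tcp_pos': array([ 0.223, -0.53 ,  0.23 ]), 'ee_rot': array([-0.001,  0.98 ,  0.198,  0.   ]), 'contact_force': array([ 0.542, -0.404, -0.457]), 'ft_torque': array([-0.027, -0.042,  0.005]), 'finger_gap': np.float64(0.999)}
0.0187
top [ 2.11738673 -2.10613422  0.18979193] [-0.03027963  0.55791348  0.87626973] [[366.48840421385063, 0.0, 326.398269227006], [0.0, 366.48840421385063, 197.06633765607975], [0.0, 0.0, 1.0]] [-0.03874544  0.          0.          0.          0.        ]
fitting [(0.47, [218.4, 242.9, 238.4, 259.9], 214)]
gauge [(0.8, [319.3, 170.0, 406.1, 231.6], 3483), (0.75, [255.4, 240.4, 311.5, 287.0], 1524), (0.55, [327.4, 253.9, 388.9, 298.7], 1634)]
knob_top [(0.67, [378.3, 182.7, 390.3, 191.9], 124), (0.47, [374.8, 267.3, 380.2, 274.8], 40)]
ring_mark [(0.6, [286.6, 245.0, 306.1, 266.8], 262), (0.58
[... 678 characters left out ...]
8.1, 185.1], 143)]
gauge [(0.91, [235.7, 222.4, 273.4, 261.9], 900), (0.67, [289.0, 205.6, 357.0, 263.5], 2079), (0.58, [246.2, 188.8, 285.3, 218.2], 690), (0.41, [326.0, 137.9, 369.8, 167.7], 953)]
knob_top [(0.48, [325.8, 218.3, 330.9, 225.7], 92)]
ring_mark [(0.85, [317.6, 219.8, 341.0, 236.5], 323), (0.59, [245.5, 232.0, 266.4, 245.2], 129), (0.4, [259.7, 191.5, 276.1, 198.5], 115)]
spindle []
bushing []
marker [(0.46, [365.6, 199.8, 371.7, 224.4], 93)]
drill_head [(0.66, [301.3, 283.5, 340.2, 354.9], 701), (0.61, [366.6, 200.0, 370.0, 221.4], 76)]
fastener_bin [(0.87, [330.1, 139.6, 371.8, 171.1], 935), (0.71, [301.7, 283.2, 337.9, 355.0], 775), (0.27, [325.4, 220.5, 333.3, 228.4], 69)]
```

Run:
```python
import cv2
a=cv2.imread("pics/top0.png")[120:310,190:530];cv2.imwrite("pics/topc.png",cv2.resize(a,(800,447),interpolation=cv2.INTER_CUBIC))
a=cv2.imread("pics/side0.png")[120:370,210:400];cv2.imwrite("pics/sidec.png",cv2.resize(a,(456,600),interpolation=cv2.INTER_CUBIC))
```

```text
(no output)
```

View pics/topc.png

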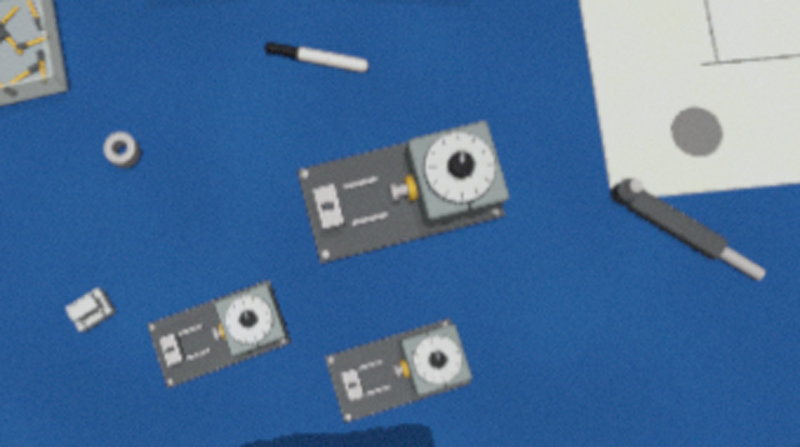

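View pics/sidec.png

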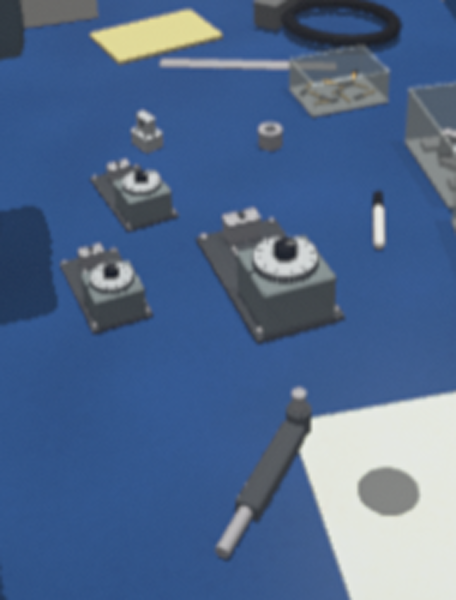

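```bash
cat > h.py <<'E'
import numpy as np,cv2
def load(n): return dict(np.load(f"/tmp/{n}.npz",allow_pickle=True))
def w2p(c,P):
    return cv2.projectPoints(np.asarray(P,float).reshape(-1,1,3),c["rvec"],c["tvec"],c["camera_matrix"],c["distortion"])[0][:,0]
def rays(c,uv):
    R=cv2.Rodrigues(c["rvec"])[0];u=cv2.undistortPoints(np.asarray(uv,float).reshape(-1,1,2),c["camera_matrix"],c["distortion"])[:,0]
    return (-R.T@np.asarray(c["tvec"]).ravel()), np.c_[u,np.ones(len(u))],R
def onplane(c,uv,z):
    o,d,R=rays(c,uv);d=d@R;return o+d*((z-o[2])/d[:,2])[:,None]
def cloud(c,uv):
    o,d,R=rays(c,uv);uv=np.asarray(uv,int);D=c["depth"][uv[:,1],uv[:,0]];return (o+(d*D[:,None])@R),D>0
def ortho(c,x0,y0,w,h,z,s): # s px per m ; image u->x, v->-y
    gx,gy=np.meshgrid(x0+np.arange(int(w*s))/s,y0+h-np.arange(int(h*s))/s)
    p=w2p(c,np.c_[gx.ravel(),gy.ravel(),np.full(gx.size,z)]).astype(np.float32).reshape(*gx.shape,2)
    return cv2.remap(c["frame"],p[...,0],p[...,1],cv2.INTER_CUBIC)[:,:,::-1]
E
python3 - <<'E'
from h import *
t,s=load("top"),load("side")
for c in(t,s):print("cam",rays(c,[[0,0]])[0])
def box(c,b):
    l,tp,r,bt=b;g=np.mgrid[tp:bt,l:r].reshape(2,-1);return np.c_[g[1],g[0]]
for nm,c,b in(("gauge",t,(310,160,415,240)),("fit",t,(214,238,242,264)),("fitS",s,(258,160,284,190)),("gaugeS",s,(285,200,360,266))):
    uv=box(c,b);P,ok=cloud(c,uv);P=P[ok];I=c["frame"][uv[:,1],uv[:,0]].astype(int)[ok]
    nb=~((I[:,2]-I[:,0])>30)
    Q=P[nb];print(nm,ok.mean(),len(Q),Q.mean(0).round(3),np.percentile(Q,[2,50,98],axis=0).round(3).tolist(), np.histogram(Q[:,2],bins=np.arange(-.01,.11,.01))[0])
    bl=P[~nb];print(" bench z",bl[:,2].mean().round(4),bl[:,2].std().round(4))
    if 'gauge' in nm:
        for lo,hi in((.085,.1),(.072,.083),(.06,.071),(.035,.045),(.004,.012)):
            m=(Q[:,2]>lo)&(Q[:,2]<hi);q=Q[m]
            if m.sum()>3:print("  ",lo,m.sum(),q.mean(0).round(4),cv2.minAreaRect(q[:,:2].astype(np.float32)*1000))
    else:
        for lo,hi in((.043,.057),(.018,.03)):
            m=(Q[:,2]>lo)&(Q[:,2]<hi);q=Q[m]
            if m.sum()>3:print("  ",lo,m.sum(),q.mean(0).round(4),cv2.minAreaRect(q[:,:2].astype(np.float32)*1000))
E
```

```text
cam [ 0.3777233  -0.0424877   0.96723981]
cam [ 0.4342884  -1.12384644  0.80257186]
gauge 0.996547619047619 3358 [ 0.551 -0.116  0.035] [[0.49, -0.215, 0.005], [0.55, -0.12, 0.012], [0.61, -0.015, 0.093]] [   5 1525  225   83  159   96   37  501  581   45  101]
 bench z -0.0 0.0043
   0.085 111 [ 0.5688 -0.1724  0.0932] ((569.5588989257812, -172.9892578125), (25.93225860595703, 26.89975357055664), 44.16423034667969)
   0.072 601 [ 0.5688 -0.1728  0.0775] ((569.81640625, -173.9163818359375), (74.96414184570312, 74.9473876953125), 70.23756408691406)
   0.06 510 [ 0.5647 -0.1691  0.0654] ((569.6710205078125, -172.6313934326172), (90.266845703125, 89.57320404052734), 14.802395820617676)
   0.035 189 [ 0.535  -0.0555  0.0395] ((557.5336303710938, -118.63961791992188), (82.90937805175781, 201.39523315429688), 4.283426761627197)
   0.004 1635 [ 0.5416 -0.0815  0.0077] ((554.81982421875, -115.02587890625), (108.92825317382812, 212.44393920898438), 14.427690505981445)
fit 0.9972527472527473 220 [0.421 0.223 0.031] [[0.402, 0.205, -0.0], [0.42, 0.222, 0.025], [0.44, 0.243, 0.052]] [ 5 13 21 90
[... 966 characters left out ...]
0.085 77 [ 0.5714 -0.1771  0.0928] ((571.7035522460938, -174.53408813476562), (31.13899803161621, 24.510623931884766), 81.69060516357422)
   0.072 312 [ 0.571  -0.1822  0.0779] ((571.9612426757812, -175.91343688964844), (71.8189926147461, 75.43777465820312), 87.10066223144531)
   0.06 311 [ 0.5665 -0.1964  0.0657] ((570.69091796875, -174.53379821777344), (90.24394989013672, 98.87576293945312), 13.658415794372559)
   0.035 197 [ 0.5548 -0.1382  0.04  ] ((548.085205078125, -125.85121154785156), (84.83882904052734, 206.54617309570312), 19.91752052307129)
   0.004 545 [ 0.5351 -0.1146  0.0083] ((556.0409545898438, -117.2224349975586), (109.97853088378906, 216.29446411132812), 15.308833122253418)
```

```bash
cat > go.py <<'E'
import sys,numpy as np
from plant import *
from scipy.spatial.transform import Rotation as Rn
def go(x,y,z,jaw_deg): # tool y (jaw axis) world direction, mod 180
    o=get_obs();q=o["ee_rot"];R=Rn.from_quat([q[1],q[2],q[3],q[0]]).as_matrix()
    d=R.T@(np.array([x,y,z])-o["tcp_pos"])*1000
    a=np.degrees(np.arctan2(R[1,1],R[0,1]))
    roll=(a-jaw_deg+90)%180-90
    print("t",round(float(o["time"]),2),"tcp",np.round(o["tcp_pos"],4),"jaw",a.round(1),"tilt",np.degrees(np.arccos(-R[2,2])).round(2),"q6",np.round(o["joint_pos"][5],2),"gap",np.round(o["finger_gap"],3),"F",np.round(o["contact_force"],1),"T",np.round(o["ft_torque"],2))
    print("shift",d.round(1),"roll",roll.round(1),"or",(roll-180*np.sign(roll)).round(1))
if __name__=="__main__": go(*map(float,sys.argv[1:]))
E
python3 go.py .4232 .2265 .16 30.4
python3 - <<'E'
from h import *
t,s=load("top"),load("side")
k=np.array([.5697,-.1735]);a=np.radians(14.6);ex=np.array([np.cos(a),np.sin(a)]);ey=np.array([-ex[1],ex[0]])
for c,b,kk in((t,(310,160,415,240),k),(s,(285,200,360,266),np.array([.5716,-.1748]))):
    g=np.mgrid[b[1]:b[3],b[0]:b[2]].reshape(2,-1);uv=np.c_[g[1],g[0]];P,ok=cloud(c,uv);P=P[ok]
    G=np.c_[(P[:,:2]-kk)@ex,(P[:,:2]-kk)@ey-.075,P[:,2]]*1000
    for n,m in(("anvil",(G[:,2]>34)&(G[:,1]>30)&(abs(G[:,0])<40)),("spin",(G[:,2]>14)&(G[:,1]>-26)&(G[:,1]<35)&(abs(G[:,0])<40)),("plate",(abs(G[:,2]-8)<4))):
        print(n,m.sum(),np.percentile(G[m],[3,50,97],axis=0).round(1).tolist())
E
```

```text
t 1.0 tcp [ 0.2228 -0.5301  0.2313] jaw -67.2 tilt 0.0 q6 -0.21 gap 0.998 F [-0.5 -0.1 -0.6] T [-0.08  0.03  0.04]
shift [ 477.9 -619.9   71.3] roll 82.4 or -97.6
anvil 160 [[-21.6, 57.5, 35.8], [-0.9, 68.7, 39.4], [20.7, 80.1, 43.9]]
spin 75 [[-20.9, -25.4, 14.4], [-1.4, -13.5, 26.7], [20.4, 30.7, 34.7]]
plate 1724 [[-53.5, -93.5, 4.5], [-8.8, 21.9, 7.6], [52.3, 88.9, 11.0]]
anvil 88 [[-20.4, 56.5, 34.4], [-0.5, 66.2, 40.1], [21.5, 80.7, 44.4]]
spin 2 [[-22.2, -23.2, 15.8], [-19.8, 2.6, 37.9], [-17.5, 28.3, 60.1]]
plate 600 [[-54.6, -121.2, 4.3], [-32.7, 20.1, 8.2], [55.4, 92.5, 11.3]]
```

```bash
python3 -m handwheel '[[[478,-620,10],-97,85],[[478,-620,10],-97,85],[[478,-620,10],-97,85],[[478,-620,10],-97,85],[[478,-620,10],-97,85],[[478,-620,10],-97,85],[[478,-620,10],-97,85],[[478,-620,10],-97,85],[[478,-620,10],-97,85],[[478,-620,10],-97,85]]' 40; python3 go.py .4232 .2265 .10 30.4
```

```text
time: 2.0
tcp_pos: [0.351, -0.045, 0.2254]
ee_rot: [0.001, 0.58, 0.814, 0.0]
contact_force: [0.9, -0.2, -0.2]
finger_gap: 0.993
t 2.0 tcp [ 0.351  -0.045   0.2254] jaw 19.0 tilt 0.12 q6 -0.8 gap 0.993 F [ 0.9 -0.2 -0.2] T [-0.02  0.01 -0.03]
shift [233.3 156.7 125.3] roll -11.4 or 168.6
```

```bash
python3 -m handwheel '[[[60,40,5],-9,70],[[200,135,60],-11.4,60],[[233,157,100],-11.4,45],[[233,157,125],-11.4,45],[[233,157,125],-11.4,45],[[233,157,125],-11.4,45],[[233,157,125],-11.4,45],[[233,157,125],-11.4,45],[[233,157,125],-11.4,45]]' 40; python3 go.py .4232 .2265 .027 30.4
python3 - <<'E'
from plant import *
import cv2
c=camera("side");cv2.imwrite("pics/s1.png",cv2.resize(c["frame"][100:260,200:420,::-1],(660,480),interpolation=cv2.INTER_CUBIC))
E
```

```text
time: 2.9
tcp_pos: [0.4248, 0.2237, 0.1004]
ee_rot: [0.0, 0.499, 0.867, -0.0]
contact_force: [0.2, -0.3, 0.1]
finger_gap: 0.525
t 2.9 tcp [0.4248 0.2237 0.1004] jaw 30.2 tilt 0.03 q6 -0.29 gap 0.525 F [ 0.2 -0.3  0.1] T [-0.06  0.01 -0.01]
shift [ 3.3  0.  73.4] roll -0.2 or 179.8
```

View pics/s1.png

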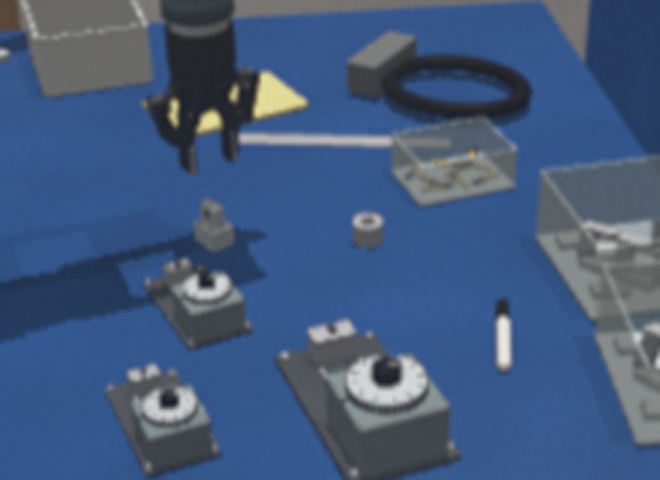

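Fingers (crop 190–235, 150) straddle above the fitting (213, 228), jaws along its thin side. Descend, close and lift.

```bash
python3 -m handwheel '[[[3.3,0,30],0,45],[[3.3,0,60],0,45],[[3.3,0,73],0,45],[[3.3,0,73],0,45],[[3.3,0,73],0,30],[[3.3,0,73],0,8],[[3.3,0,73],0,8],[[3.3,0,73],0,8],[[3.3,0,73],0,8],[[3.3,0,73],0,8]]' 40; python3 go.py .4232 .2265 .15 30.4
python3 -m handwheel '[[[0,0,-10],0,8],[[0,0,-40],0,8],[[0,0,-80],0,8],[[0,0,-123],0,8],[[0,0,-123],0,8],[[0,0,-123],0,8]]' 40; python3 go.py .5451 -.0763 .15 14.6
python3 - <<'E'
from plant import *
import cv2,numpy as np
for n in("side","top"):
    c=camera(n);cv2.imwrite(f"pics/{n}2.png",c["frame"][:,:,::-1]);np.savez(f"/tmp/{n}2.npz",**c)
E
python3 - <<'E'
import cv2,numpy as np
a=cv2.imread("pics/side2.png")[90:190,220:320];b=cv2.imread("pics/top2.png")[190:290,170:270]
cv2.imwrite("pics/g2.png",cv2.resize(np.hstack([a,b]),(800,400),interpolation=cv2.INTER_CUBIC))
E
```

```text
time: 3.95
tcp_pos: [0.4244, 0.2272, 0.0285]
ee_rot: [0.001, 0.499, 0.867, 0.001]
contact_force: [-1.1, -3.9, 7.7]
finger_gap: 0.152
t 3.95 tcp [0.4244 0.2272 0.0285] jaw 30.2 tilt 0.16 q6 -0.28 gap 0.152 F [-1.1 -3.9  7.7] T [-0.39  0.15 -0.01]
shift [  -0.2   -1.1 -121.5] roll -0.2 or 179.8
time: 4.55
tcp_pos: [0.4236, 0.2275, 0.1514]
ee_rot: [0.001, 0.499, 0.867, 0.001]
contact_force: [-0.6, -1.0, -2.5]
finger_gap: 0.153
t 4.55 tcp [0.4236 0.2275 0.1514] jaw 30.2 tilt 0.18 q6 -0.28 gap 0.153 F [-0.6 -1.  -2.5] T [ 0.01  0.03 -0.04]
shift [-323.7  -47.5    1.5] roll 15.6 or -164.4
```

View pics/g2.png

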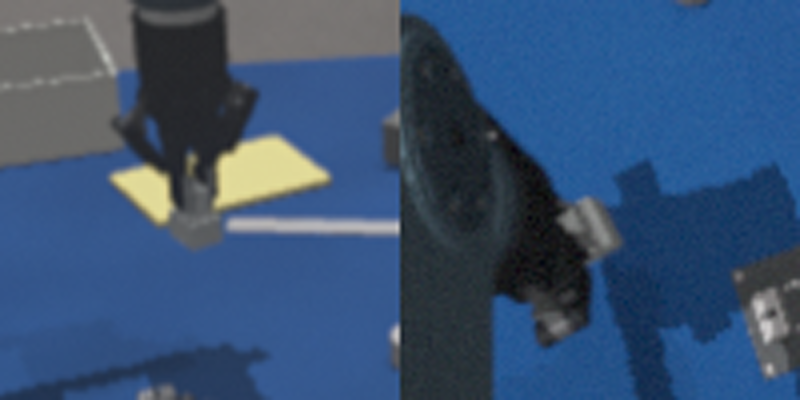

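```bash
python3 -m handwheel '[[[-30,-5,0],7,8],[[-80,-12,0],15.6,8],[[-130,-19,0],15.6,8],[[-178,-26,0],15.6,8],[[-226,-33,0],15.6,8],[[-275,-40,0],15.6,8],[[-310,-45,0],15.6,8],[[-324,-47,1],15.6,8],[[-324,-47,1],15.6,8],[[-324,-47,1],15.6,8]]' 40; python3 go.py .5456 -.0762 .055 14.6
```

```text
time: 5.65
tcp_pos: [0.5437, -0.0755, 0.1474]
ee_rot: [-0.002, 0.612, 0.791, -0.0]
contact_force: [-1.3, 1.3, -1.4]
finger_gap: 0.153
t 5.65 tcp [ 0.5437 -0.0755  0.1474] jaw 14.5 tilt 0.21 q6 -0.61 gap 0.153 F [-1.3  1.3 -1.4] T [0.03 0.02 0.03]
shift [-1.4  1.9 92.4] roll -0.1 or 179.9
```

```bash
python3 -m handwheel '[[[-1.4,1.9,40],0,8],[[-1.4,1.9,75],0,8],[[-1.4,1.9,92],0,8],[[-1.4,1.9,92],0,8],[[-1.4,1.9,92],0,8]]' 40; python3 go.py .5456 -.0762 .0375 14.6
python3 - <<'E'
from plant import *
import cv2,numpy as np
c=camera("side");d=camera("top")
cv2.imwrite("pics/g3.png",cv2.resize(np.hstack([c["frame"][180:270,270:370],d["frame"][150:240,310:410]])[:,:,::-1],(800,360),interpolation=cv2.INTER_CUBIC))
E
```

```text
time: 6.15
tcp_pos: [0.5469, -0.0761, 0.0571]
ee_rot: [-0.0, 0.611, 0.791, -0.0]
contact_force: [1.1, -0.7, 0.2]
finger_gap: 0.153
t 6.15 tcp [ 0.5469 -0.0761  0.0571] jaw 14.6 tilt 0.04 q6 -0.61 gap 0.153 F [ 1.1 -0.7  0.2] T [ 0.    0.03 -0.01]
shift [ 0.2 -1.3 19.6] roll 0.0 or -180.0
```

View pics/g3.png

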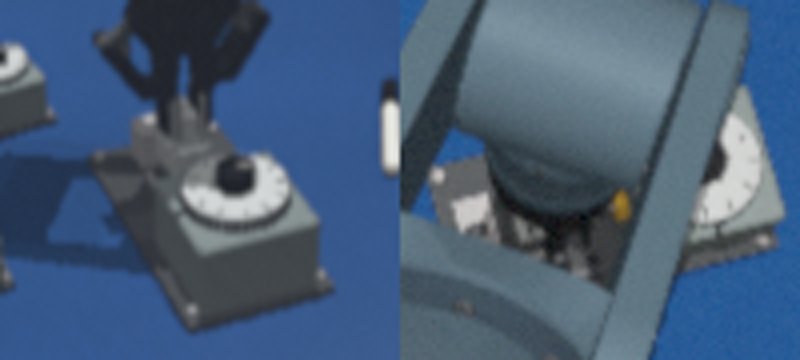

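The fitting (side crop 185,130) hangs centred between the anvil (155,130) and the housing, and nothing is fouled. Lower gently.

```bash
python3 -m handwheel '[[[0,-0.7,8],0,8],[[0,-0.7,14],0,8],[[0,-0.7,17],0,8],[[0,-0.7,18.5],0,8],[[0,-0.7,18.5],0,8],[[0,-0.7,18.5],0,8]]' 40; python3 go.py .5456 -.0762 .0355 14.6
```

```text
time: 6.85
tcp_pos: [0.5466, -0.0778, 0.0384]
ee_rot: [0.0, 0.612, 0.791, 0.0]
contact_force: [-0.0, -0.7, -1.3]
finger_gap: 0.152
t 6.85 tcp [ 0.5466 -0.0778  0.0384] jaw 14.5 tilt 0.0 q6 -0.61 gap 0.152 F [-0.  -0.7 -1.3] T [ 0.   -0.01 -0.05]
shift [ 1.8 -0.5  2.9] roll -0.1 or 179.9
```

```bash
python3 -m handwheel '[[[1,0,1],0,8],[[1,0,2],0,8],[[1,0,2],0,8]]' 40; python3 go.py .5456 -.0762 .0355 14.6;  python3 -m handwheel '[[[0,0,0.5],0,8],[[0,0,1],0,8],[[0,0,1],0,8]]' 40; python3 go.py .5456 -.0762 .0355 14.6
```

```text
time: 7.15
tcp_pos: [0.5464, -0.0768, 0.0365]
ee_rot: [0.0, 0.612, 0.791, 0.0]
contact_force: [0.5, -0.7, -0.9]
finger_gap: 0.155
t 7.15 tcp [ 0.5464 -0.0768  0.0365] jaw 14.5 tilt 0.02 q6 -0.61 gap 0.155 F [ 0.5 -0.7 -0.9] T [ 0.02  0.06 -0.02]
shift [ 0.8 -0.6  1. ] roll -0.1 or 179.9
time: 7.45
tcp_pos: [0.5465, -0.0769, 0.0364]
ee_rot: [0.0, 0.612, 0.791, -0.0]
contact_force: [-3.5, -0.3, 8.5]
finger_gap: 0.158
t 7.45 tcp [ 0.5465 -0.0769  0.0364] jaw 14.5 tilt 0.01 q6 -0.61 gap 0.158 F [-3.5 -0.3  8.5] T [0.19 0.68 0.04]
shift [ 0.9 -0.7  0.9] roll -0.1 or 179.9
```

```bash
python3 -m handwheel '[[[0,0,-1],0,14],[[0,0,-1],0,20],[[0,0,-1],0,30],[[0,0,-1],0,36],[[0,0,-2],0,36],[[0,0,-15],0,36],[[0,0,-45],0,36],[[0,0,-90],0,40],[[0,0,-130],0,45],[[0,0,-130],0,45]]' 40; python3 go.py .5706 -.1740 .165 14.6
python3 - <<'E'
from plant import *
from h import *
a=np.radians(14.6);ex=np.array([np.cos(a),np.sin(a)]);ey=np.array([-ex[1],ex[0]])
for n,b,kk in(("side",(285,200,360,266),(.5716,-.1748)),("top",(310,160,415,240),(.5697,-.1735))):
    c=camera(n);np.savez(f"/tmp/{n}3.npz",**c);cv2.imwrite(f"pics/{n}3.png",cv2.resize(c["frame"][150:275,270:420,::-1],(750,600),interpolation=cv2.INTER_CUBIC))
    g=np.mgrid[b[1]:b[3],b[0]:b[2]].reshape(2,-1);uv=np.c_[g[1],g[0]];P,ok=cloud(c,uv);P=P[ok]
    G=np.c_[(P[:,:2]-kk)@ex,(P[:,:2]-kk)@ey-.075,P[:,2]]*1000
    m=(abs(G[:,2]-58)<4)&(G[:,1]>5)&(G[:,1]<52)&(abs(G[:,0])<20)
    if m.sum()>3: print(n,m.sum(),np.percentile(G[m],[3,50,97],axis=0).round(1).tolist(),cv2.minAreaRect(G[m,:2].astype(np.float32)))
E
```

```text
time: 8.45
tcp_pos: [0.5505, -0.0782, 0.1732]
ee_rot: [0.006, 0.612, 0.791, 0.002]
contact_force: [0.8, -0.5, 0.6]
finger_gap: 0.526
t 8.45 tcp [ 0.5505 -0.0782  0.1732] jaw 14.6 tilt 0.73 q6 -0.61 gap 0.526 F [ 0.8 -0.5  0.6] T [ 0.03 -0.05 -0.03]
shift [-97.8  -4.7   8.9] roll -0.0 or 180.0
side 33 [[-5.7, 11.7, 55.6], [0.2, 24.4, 58.0], [7.3, 39.1, 60.8]] ((0.25011157989501953, 26.278682708740234), (14.104231834411621, 33.23947525024414), 0.8932918906211853)
top 37 [[-6.7, 24.1, 54.7], [0.4, 32.9, 56.8], [6.5, 40.0, 60.0]] ((-0.13226938247680664, 32.205596923828125), (16.770586013793945, 13.597402572631836), 88.66403198242188)
```

View pics/side3.png

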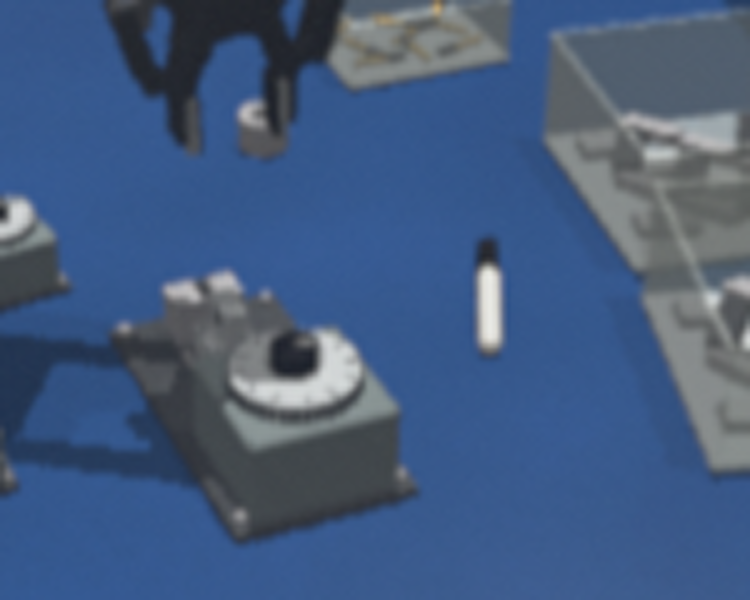

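Fitting stands upright in the nest (lug in the picture at 225,295 beside the anvil at 185,300); its top measures 58 mm, x ≈ 0, y ≈ 26 mm. Now to the knob.

```bash
python3 go.py .5715 -.1743 .125 14.6; python3 -m handwheel '[[[-40,-2,2],0,50],[[-80,-4,10],0,50],[[-98,-5,30],0,50],[[-98,-5,45],0,50],[[-98,-5,47],0,50],[[-98,-5,47],0,50],[[-98,-5,47],0,50]]' 60; python3 go.py .5715 -.1743 .088 14.6
```

```text
t 8.55 tcp [ 0.5472 -0.0771  0.1675] jaw 14.5 tilt 0.22 q6 -0.61 gap 0.525 F [-1.2  0.7 -0.8] T [ 0.01 -0.02 -0.01]
shift [-100.1   -1.    42.8] roll -0.1 or 179.9
time: 9.25
tcp_pos: [0.5661, -0.1718, 0.1188]
ee_rot: [0.0, 0.611, 0.791, 0.0]
contact_force: [0.7, 0.3, 0.5]
finger_gap: 0.586
t 9.25 tcp [ 0.5661 -0.1718  0.1188] jaw 14.6 tilt 0.01 q6 -0.75 gap 0.586 F [0.7 0.3 0.5] T [-0.02 -0.01  0.05]
shift [-3.8  4.6 30.8] roll 0.0 or -180.0
```

```bash
python3 -m handwheel '[[[-3.8,4.6,0],0,50],[[-3.8,4.6,0],0,50],[[-3.8,4.6,16],0,46],[[-3.8,4.6,26],0,46],[[-3.8,4.6,31],0,46],[[-3.8,4.6,31],0,46],[[-3.8,4.6,31],0,46]]' 60; python3 go.py .5715 -.1743 .088 14.6
python3 -m handwheel '[[[0,0,0],0,36],[[0,0,0],0,30],[[0,0,0],0,26],[[0,0,0],0,22],[[0,0,0],0,22]]' 60; python3 go.py .5715 -.1743 .088 14.6
python3 - <<'E'
from plant import *
import cv2
c=camera("side");cv2.imwrite("pics/k4.png",cv2.resize(c["frame"][180:265,280:370,::-1],(630,595),interpolation=cv2.INTER_CUBIC))
E
```

```text
time: 9.95
tcp_pos: [0.5713, -0.1754, 0.0871]
ee_rot: [-0.0, 0.612, 0.791, -0.0]
contact_force: [0.1, -0.3, 0.7]
finger_gap: 0.535
t 9.95 tcp [ 0.5713 -0.1754  0.0871] jaw 14.5 tilt 0.04 q6 -0.75 gap 0.535 F [ 0.1 -0.3  0.7] T [ 0.   -0.01 -0.01]
shift [ 1.   0.5 -0.9] roll -0.1 or 179.9
time: 10.45
tcp_pos: [0.5724, -0.1755, 0.0884]
ee_rot: [0.001, 0.612, 0.791, 0.0]
contact_force: [2.9, 2.3, 3.8]
finger_gap: 0.281
t 10.45 tcp [ 0.5724 -0.1755  0.0884] jaw 14.5 tilt 0.13 q6 -0.75 gap 0.281 F [2.9 2.3 3.8] T [ 0.34 -0.43  0.02]
shift [ 1.4 -0.6  0.4] roll -0.1 or 179.9
```

View pics/k4.png

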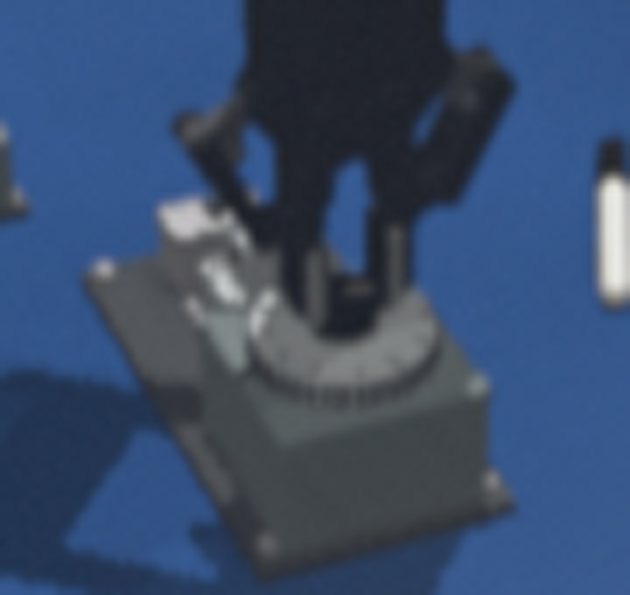

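```bash
for i in 1 2; do python3 go.py .5715 -.1743 .088 14.6|head -1; done; python3 -m handwheel '[[[0,0,0],3,22],[[0,0,0],6,22]]' 70|head -1;python3 go.py .5715 -.1743 .088 14.6|head -1;python3 -m handwheel '[[[0,0,0],3,22],[[0,0,0],6,22]]' 70|head -1;python3 go.py .5715 -.1743 .088 14.6|head -1
python3 - <<'E'
from plant import *
import cv2
c=camera("side");cv2.imwrite("pics/k5.png",cv2.resize(c["frame"][180:265,280:370,::-1],(630,595),interpolation=cv2.INTER_CUBIC))
a=cv2.imread("pics/k4.png");b=cv2.imread("pics/k5.png")
cv2.imwrite("pics/k45.png",cv2.resize(cv2.hconcat([a[200:450,150:500],b[200:450,150:500]]),(800,286)))
E
```

```text
t 10.5 tcp [ 0.5724 -0.1755  0.0884] jaw 14.5 tilt 0.12 q6 -0.75 gap 0.28 F [1.7 1.8 6.5] T [ 0.38 -0.45  0.02]
t 10.5 tcp [ 0.5724 -0.1755  0.0884] jaw 14.5 tilt 0.12 q6 -0.75 gap 0.28 F [1.7 1.8 6.5] T [ 0.38 -0.45  0.02]
time: 10.7
t 10.7 tcp [ 0.572  -0.1756  0.0884] jaw 8.5 tilt 0.08 q6 -0.64 gap 0.28 F [0.5 2.3 6.1] T [ 0.34 -0.07  0.31]
time: 10.9
t 10.9 tcp [ 0.5717 -0.1756  0.0884] jaw 2.5 tilt 0.05 q6 -0.54 gap 0.277 F [-1.4  3.3  8.3] T [0.32 0.15 0.25]
```

View pics/k45.png

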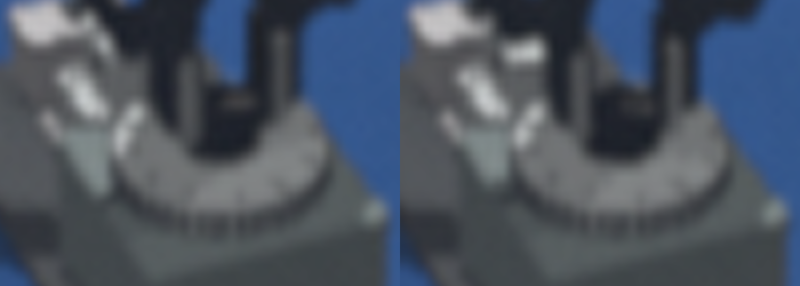

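```bash
g(){ python3 go.py .5715 -.1743 .088 14.6|head -1|cut -c1-200; }; for i in 1 2 3 4 5; do python3 -m handwheel '[[[0,0,0],3,22],[[0,0,0],6,22]]' 70 >/dev/null; g; done
python3 - <<'E'
from plant import *
from h import *
c=camera("side");cv2.imwrite("pics/k6.png",cv2.resize(c["frame"][180:265,280:370,::-1],(630,595),interpolation=cv2.INTER_CUBIC))
E
```

```text
t 11.15 tcp [ 0.5713 -0.1756  0.0884] jaw -3.5 tilt 0.04 q6 -0.43 gap 0.278 F [-2.6  1.4  9.5] T [0.37 0.4  0.29]
t 11.35 tcp [ 0.571  -0.1756  0.0884] jaw -9.5 tilt 0.07 q6 -0.33 gap 0.278 F [-4.5  2.9 11.2] T [0.37 0.64 0.3 ]
t 11.55 tcp [ 0.5707 -0.1755  0.0883] jaw -15.5 tilt 0.11 q6 -0.22 gap 0.277 F [-5.5  2.5 12. ] T [0.39 0.9  0.25]
t 11.75 tcp [ 0.5703 -0.1754  0.0884] jaw -21.5 tilt 0.16 q6 -0.12 gap 0.276 F [-6.7  2.1 13. ] T [0.48 1.15 0.27]
t 11.95 tcp [ 0.57   -0.1752  0.0883] jaw -27.5 tilt 0.2 q6 -0.02 gap 0.279 F [-8.3  2.7 13.8] T [0.55 1.35 0.3 ]
```

View pics/k6.png

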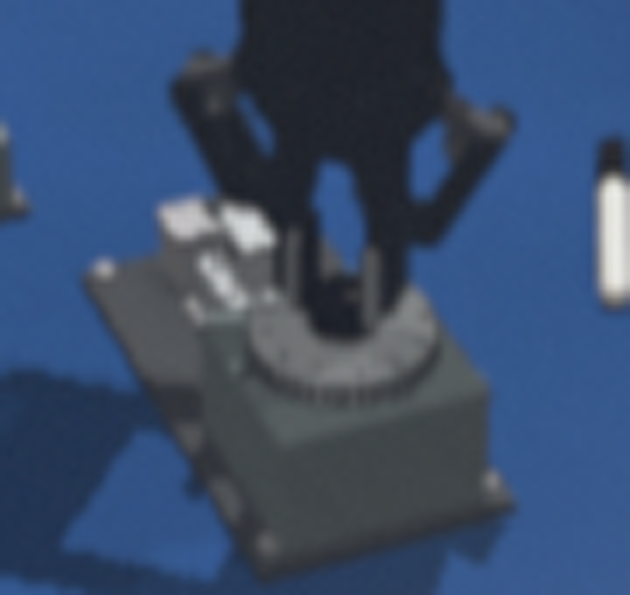

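The ring marks look unchanged, but side load is building: the TCP orbit shows the grip is about 3.4 mm off the axis, which fits an axis at (0.5716, −0.1722). Regrip centred.

```bash
python3 -m handwheel '[[[0,0,0],0,32],[[0,0,0],0,42],[[0,0,0],0,42],[[0,0,0],0,42]]' 60 |head -2; python3 go.py .5716 -.1722 .0885 -27.5
```

```text
time: 12.4
tcp_pos: [0.5712, -0.1754, 0.087]
t 12.4 tcp [ 0.5712 -0.1754  0.087 ] jaw -27.5 tilt 0.03 q6 -0.02 gap 0.493 F [ 0.4 -0.1  0.2] T [ 0.06  0.02 -0.  ]
shift [ 3.  -1.2 -1.5] roll 0.0 or -180.0
```

```bash
g(){ python3 go.py .5716 -.1722 .0885 14.6|head -1|cut -c1-200; }; python3 -m handwheel '[[[3,-1.2,-1.5],0,42],[[3,-1.2,-1.5],0,42],[[3,-1.2,-1.5],0,34],[[3,-1.2,-1.5],0,28],[[3,-1.2,-1.5],0,22],[[3,-1.2,-1.5],0,22],[[3,-1.2,-1.5],0,22]]' 60 >/dev/null; g; for i in 1 2 3; do python3 -m handwheel '[[[0,0,0],2,22],[[0,0,0],4,22]]' 60 >/dev/null; g; done
```

```text
t 13.1 tcp [ 0.5715 -0.172   0.0893] jaw -27.5 tilt 0.03 q6 -0.01 gap 0.282 F [-2.5  2.   6. ] T [ 0.3   0.57 -0.  ]
t 13.3 tcp [ 0.5715 -0.172   0.0893] jaw -31.5 tilt 0.04 q6 0.06 gap 0.282 F [-3.8  1.5  6. ] T [0.38 0.61 0.25]
t 13.5 tcp [ 0.5715 -0.172   0.0893] jaw -35.5 tilt 0.04 q6 0.13 gap 0.28 F [-3.1  1.3  5.5] T [0.29 0.58 0.26]
t 13.7 tcp [ 0.5715 -0.172   0.0893] jaw -39.5 tilt 0.04 q6 0.2 gap 0.278 F [-2.8  2.4  5.3] T [0.34 0.59 0.23]
```

```bash
cat > t.sh <<'E'
python3 - <<'E'
from go import *
o=get_obs();q=o["ee_rot"];R=Rn.from_quat([q[1],q[2],q[3],q[0]]).as_matrix()
print(round(float(o["time"]),2),"jaw",np.degrees(np.arctan2(R[1,1],R[0,1])).round(2),"Tz",round(float(o["ft_torque"][2]),3),"F",np.round(o["contact_force"],1),"gap",round(float(o["finger_gap"]),3))
E
E
for i in 1 2 3 4; do python3 -m handwheel '[[[0,0,0],1.5,22],[[0,0,0],3,22]]' 60 >/dev/null; bash t.sh; done
python3 - <<'E'
from plant import *
from h import *
a=np.radians(14.6);ex=np.array([np.cos(a),np.sin(a)]);ey=np.array([-ex[1],ex[0]])
b=(285,180,360,266);kk=(.5716,-.1748);c=camera("side")
g=np.mgrid[b[1]:b[3],b[0]:b[2]].reshape(2,-1);uv=np.c_[g[1],g[0]];P,ok=cloud(c,uv);P=P[ok]
G=np.c_[(P[:,:2]-kk)@ex,(P[:,:2]-kk)@ey-.075,P[:,2]]*1000
m=(abs(G[:,2]-58)<4)&(G[:,1]>5)&(G[:,1]<60)&(abs(G[:,0])<12)
print(m.sum(),np.percentile(G[m],[3,50,97],axis=0).round(1).tolist())
E
```

```text
13.9 jaw -42.49 Tz 0.26 F [-3.7  0.9  5.3] gap 0.281
14.1 jaw -45.49 Tz 0.28 F [-4.3  1.6  5.3] gap 0.28
14.3 jaw -48.48 Tz 0.321 F [-3.4  1.6  3.8] gap 0.282
14.5 jaw -51.48 Tz 0.33 F [-2.8  1.9  5.5] gap 0.283
35 [[-6.8, 20.7, 54.8], [-0.3, 37.0, 58.4], [6.7, 51.9, 60.8]]
```

```bash
for i in 1 2 3; do python3 -m handwheel '[[[0,0,0],0,22]]' 60 >/dev/null; bash t.sh; done; python3 -m handwheel '[[[0,0,0],1,22]]' 60 >/dev/null; for i in 1 2 3; do python3 -m handwheel '[[[0,0,0],0,22]]' 60 >/dev/null; bash t.sh; done
```

```text
14.65 jaw -51.45 Tz 0.103 F [-3.9  2.1  4.5] gap 0.279
14.75 jaw -51.44 Tz 0.104 F [-3.1  1.2  5.3] gap 0.279
14.85 jaw -51.44 Tz 0.163 F [-3.2  1.7  5.4] gap 0.28
15.05 jaw -52.46 Tz 0.162 F [-2.9  2.1  5.7] gap 0.278
15.15 jaw -52.44 Tz 0.121 F [-3.2  1.7  5.4] gap 0.281
15.25 jaw -52.44 Tz 0.082 F [-3.   1.6  5.1] gap 0.278
```

```bash
for i in 1 2 3; do python3 -m handwheel '[[[0,0,0],0.6,22]]' 60 >/dev/null; bash t.sh; done
```

```text
15.35 jaw -53.03 Tz 0.293 F [-5.1  2.3  4.9] gap 0.284
15.45 jaw -53.64 Tz 0.329 F [-3.8  1.7  5.6] gap 0.279
15.55 jaw -54.24 Tz 0.347 F [-4.3  2.2  5.7] gap 0.28
```

```bash
for i in 1 2 3 4; do python3 -m handwheel '[[[0,0,0],0.6,22]]' 60 >/dev/null; bash t.sh; done
```

```text
15.65 jaw -54.84 Tz 0.353 F [-3.   2.2  5.6] gap 0.287
15.75 jaw -55.44 Tz 0.304 F [-3.6  1.3  4.7] gap 0.279
15.85 jaw -56.04 Tz 0.348 F [-3.5  2.1  5. ] gap 0.286
15.95 jaw -56.63 Tz 0.298 F [-3.   2.   6.4] gap 0.282
```

Run:
```python
from plant import *
from h import *
a=np.radians(14.6);ex=np.array([np.cos(a),np.sin(a)]);ey=np.array([-ex[1],ex[0]])
b=(285,180,360,266);kk=(.5716,-.1748)
def G(c):
    g=np.mgrid[b[1]:b[3],b[0]:b[2]].reshape(2,-1);uv=np.c_[g[1],g[0]];P,ok=cloud(c,uv);P=P[ok]
    return np.c_[(P[:,:2]-kk)@ex,(P[:,:2]-kk)@ey-.075,P[:,2]]*1000
c=camera("side");np.savez("/tmp/side7.npz",**c)
for d in (load("side"),load("side3"),c):
    g=G(d);m=(abs(g[:,2]-58)<4)&(g[:,1]>5)&(g[:,1]<60)&(abs(g[:,0])<12);n=(abs(g[:,2]-39)<4)&(g[:,1]>50)&(g[:,1]<85)&(abs(g[:,0])<19)
    for k in (m,n):
        if k.sum():print(k.sum(),np.percentile(g[k],[3,50,97],axis=0).round(1).tolist(),end=' ')
    print()
f=np.hstack([load("side3")["frame"][180:245,285:345],c["frame"][180:245,285:345]])[:,:,::-1]
cv2.imwrite("pics/cmp.png",cv2.resize(f,(800,433),interpolation=cv2.INTER_CUBIC))
```

```text
64 [[-18.1, 56.3, 36.0], [-2.3, 65.8, 40.1], [18.2, 80.6, 42.7]] 
33 [[-5.7, 11.7, 55.6], [0.2, 24.4, 58.0], [7.3, 39.1, 60.8]] 49 [[-18.6, 55.8, 37.2], [-7.3, 67.8, 39.7], [18.0, 81.1, 42.4]] 
36 [[-7.0, 22.2, 54.6], [-0.2, 34.0, 58.2], [6.7, 54.9, 61.0]] 38 [[-18.0, 56.8, 36.1], [-7.2, 67.0, 39.6], [18.3, 81.6, 42.4]]
```

View pics/cmp.png

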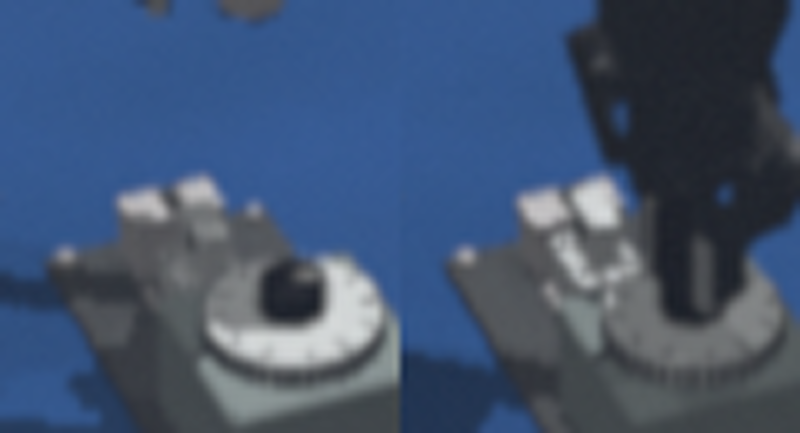

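Torque has plateaued at about 0.325 and the fitting is still advancing (lug rear edge 20.7 → 22.2 mm), so it is still sliding. Keep creeping.

```bash
for i in 1 2 3 4; do python3 -m handwheel '[[[0,0,0],0.6,22]]' 60 >/dev/null; bash t.sh; done
```

```text
16.1 jaw -57.23 Tz 0.346 F [-2.3  2.1  5.6] gap 0.285
16.2 jaw -57.83 Tz 0.45 F [-2.8  2.6  5.4] gap 0.28
16.3 jaw -58.43 Tz 0.32 F [-3.6  2.6  5.2] gap 0.276
16.4 jaw -59.03 Tz 0.39 F [-3.2  1.6  5.6] gap 0.28
```

```bash
for i in 1 2 3 ; do python3 -m handwheel '[[[0,0,0],0.6,22]]' 60 >/dev/null; bash t.sh; done
```

```text
16.5 jaw -59.63 Tz 0.363 F [-2.9  1.9  5.6] gap 0.283
16.6 jaw -60.22 Tz 0.412 F [-2.8  1.7  6. ] gap 0.285
16.7 jaw -60.83 Tz 0.425 F [-3.6  1.8  5.4] gap 0.285
```

Torque is now clearly above the plateau: about +0.1 N m, which puts the spindle at roughly 7 N. Release and retreat.

```bash
python3 -m handwheel '[[[0,0,0],0,22],[[0,0,0],0,22]]' 60 >/dev/null; bash t.sh; python3 -m handwheel '[[[0,0,0],0,28],[[0,0,0],0,34],[[0,0,0],0,44],[[0,0,0],0,46],[[0,0,-5],0,46],[[0,0,-20],0,46],[[0,0,-50],0,46],[[0,0,-90],0,46],[[0,0,-130],0,46],[[0,0,-130],0,46]]' 60; bash t.sh
python3 go.py .45 -.35 .25 -60
```

```text
16.9 jaw -60.81 Tz 0.323 F [-3.5  1.3  6.3] gap 0.283
time: 17.9
tcp_pos: [0.5755, -0.174, 0.2277]
ee_rot: [0.005, 0.968, 0.252, 0.005]
contact_force: [0.2, 0.2, -0.4]
finger_gap: 0.537
17.9 jaw -60.86 Tz -0.076 F [ 0.2  0.2 -0.4] gap 0.537
t 17.9 tcp [ 0.5755 -0.174   0.2277] jaw -60.9 tilt 0.78 q6 0.57 gap 0.537 F [ 0.2  0.2 -0.4] T [-0.04 -0.04 -0.08]
shift [-195.1   92.8  -22.7] roll -0.9 or 179.1
```

```bash
python3 -m handwheel '[[[-50,23,-5],0,46],[[-95,46,-15],0,46],[[-140,66,-20],0,46],[[-180,85,-22],0,46],[[-195,93,-22],0,46],[[-195,93,-22],0,46],[[-195,93,-22],0,46]]' 60 |head -2
python3 - <<'E'
from plant import *
from h import *
a=np.radians(14.6);ex=np.array([np.cos(a),np.sin(a)]);ey=np.array([-ex[1],ex[0]])
ims=[]
for n,b,kk in(("side",(285,180,360,266),(.5716,-.1748)),("top",(310,160,415,240),(.5697,-.1735))):
    c=camera(n);np.savez(f"/tmp/{n}9.npz",**c)
    g=np.mgrid[b[1]:b[3],b[0]:b[2]].reshape(2,-1);uv=np.c_[g[1],g[0]];P,ok=cloud(c,uv);P=P[ok]
    g=np.c_[(P[:,:2]-kk)@ex,(P[:,:2]-kk)@ey-.075,P[:,2]]*1000
    m=(abs(g[:,2]-58)<4)&(g[:,1]>5)&(g[:,1]<60)&(abs(g[:,0])<12)
    if m.sum()>3:print(n,m.sum(),np.percentile(g[m],[3,50,97],axis=0).round(1).tolist(),cv2.minAreaRect(g[m,:2].astype(np.float32)))
t0,t9=load("top"),load("top9")
# ring rotation by polar correlation of face, r 22..36 mm, z=.078
prof=[]
for c in(t0,t9):
    th=np.radians(np.arange(0,360,.5));rr=np.arange(24,36,1)/1000
    T,Rr=np.meshgrid(th,rr);p=w2p(c,np.c_[(.5697+Rr*np.cos(T)).ravel(),(-.1735+Rr*np.sin(T)).ravel(),np.full(T.size,.078)]).astype(np.float32).reshape(*T.shape,2)
    I=cv2.remap(c["frame"],p[...,0],p[...,1],cv2.INTER_CUBIC).mean(2);prof.append(I)
f=lambda I:(I-cv2.blur(I.astype(np.float32),(41,1)))
A,B=map(f,prof);s=range(-60,61);cc=[(A*np.roll(B,k,1)).sum() for k in s];print("ring shift deg",[s[i]*.5 for i in np.argsort(cc)[-3:]])
f=np.hstack([t0["frame"][165:235,315:410],t9["frame"][165:235,315:410]])[:,:,::-1]
cv2.imwrite("pics/fin.png",cv2.resize(f,(800,295),interpolation=cv2.INTER_CUBIC))
E
```

```text
time: 18.6
tcp_pos: [0.4467, -0.3483, 0.2413]
side 35 [[-6.7, 21.6, 54.9], [-0.4, 35.0, 58.2], [6.5, 53.4, 61.4]] ((0.07435894012451172, 37.596431732177734), (32.54270553588867, 14.320625305175781), 85.84674072265625)
top 66 [[-7.0, 23.5, 54.8], [-0.6, 37.0, 57.5], [6.2, 50.5, 60.7]] ((-0.20006847381591797, 36.779701232910156), (29.468616485595703, 14.20003890991211), 89.25176239013672)
ring shift deg [0.5, -0.5, 0.0]
```

View pics/fin.png

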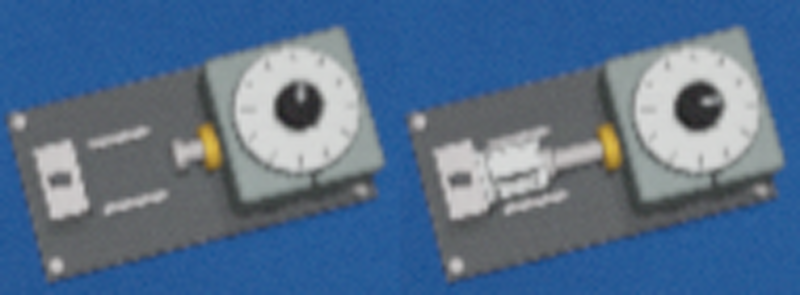

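The final picture shows the fitting square between the anvil (465,180) and the extended spindle (575,155). The knob's white line has turned about 75°, and the ring marks are unchanged.

```bash
python3 -c "
from plant import *
print(get_obs()['contact_force']);print(sign_off())"
```

```text
[-0.06013206 -1.14836142 -0.45752664]
the job is handed in; nothing more can be done
None
```

The fitting stands upright in the nest, held against the anvil at an estimated 7 N, and I handed the job in at about 19 s of robot time. I gripped the fitting by its lug, set it on the nest floor and let go. I then turned only the inner knob about 75° clockwise, regripping once because the first grip was about 3 mm off its axis, and moved the arm clear.

**Last checks**
- **Fitting:** it is upright and within about 0.5 mm of the nest's middle line. The top camera puts it square to about 0.01 rad. A coarser side-camera fit, partly mixed with the anvil's edge, gave about 0.07 rad.
- **Outer ring:** its rotation measured 0 ± 0.5°.
- **Knob:** it turned without slipping, as its white line shows.
- **Robot:** the arm is clear and reads about 1 N, which is sensor noise.

**Less certain**
- **Clamping force:** I could not measure it directly. From the wrist torque (about 0.43 N m, roughly 0.1 above the sliding level), I estimate 7 to 9 N, against the allowed 4 to 12 N. The torque while sliding, about 0.325 N m, was somewhat higher than the stated drag and 1 to 2 N push would give.
- **Camera offset:** the two cameras disagreed by about 2 mm. I settled the nest and knob positions using contact and the arm's own readings.

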